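# Draw the crucible tray onto the hotplate and set the heat

### The job

The tray of crucibles has been left hanging off the far edge of the hotplate: draw it towards you until its whole base stands on the dark heating plate, with the crucibles still upright in it. Turn the heat selector clockwise to step 4, the fourth click up from off, and leave the bottle, beaker and tongs where they are.

Things in the scene. Friction and masses are not known exactly. Their poses are not given: they have to be found in the camera images.
- hotplate: Fixed laboratory hotplate: cream housing 250 mm deep (x), 390 mm wide (y), its flat top 85 mm above the bench. Origin under its centre, on the bench; x points away from the robot (yaw up to 0.2 rad), y to the left, z up. The dark heating plate is on its left part, the grey control fascia with the selector on its right; pilot lamp and flat rocker switch at the fascia's far end are not used.
- plate_centre (a point): Centre of the top face of the dark heating plate, 100 mm above the bench, axes as the hotplate's. The plate is 200 mm deep (x from -100 to +100 mm here) and 220 mm wide (y from -110 to +110 mm), 15 mm above the fascia.
- selector (a joint): Angle of the heat selector (rad), 0 = off, growing clockwise seen from above. Seven click detents 30 degrees (0.524 rad) apart: off 0, step 1 0.524, step 2 1.047, step 3 1.571, step 4 2.094, step 5 2.618, step 6 3.142; stops at both ends. A sprung ball draws it to the nearer detent when let go; a click takes about 0.07 N m. Starts at off, step 1 or step 2 (rarely stuck halfway).
- selector_grip (a point): On the selector's upright axis, 30 mm above the fascia (115 mm above the bench): where to grip its bar. Black knob: round skirt 48 mm across, 9 mm high, and on it an upright bar 47 mm long, 14 mm thick, its top 37 mm above the fascia. The point turns with the knob: y axis along the bar to its marked end, x across its thickness (at joint 0 these are the hotplate's axes).
- selector_mark (a point): Upper end of the white line at the marked end of the bar, 23.5 mm from the axis, 37 mm above the fascia. Scale on the fascia round the knob: a white dot (off) towards the hotplate's left, +y, then clockwise six orange to red ticks, each longer than the last, 30 degrees apart: step 3 points away from the robot (+x), step 6 to the right.
- tray: Loose metal tray, 150 mm (x) by 160 mm (y) outside, 30 mm high, upright walls and floor 3 mm thick; along the top of all walls a flat lip 3 mm thick reaches outwards, to 83 mm from the centre in x, 88 mm in y. 0.3 to 0.6 kg. Origin under the centre of its floor, x to its far wall, z up. At first it stands askew by up to 0.12 rad and hangs 30 to 60 mm off the plate's far edge.
- tray_xn_yn (a point): The near right corner of the tray's underside (outside of the walls), axes as the tray's.
- tray_xn_yp (a point): The near left corner of the tray's underside (outside of the walls), axes as the tray's.
- tray_xp_yn (a point): The far right corner of the tray's underside (outside of the walls), axes as the tray's.
- tray_xp_yp (a point): The far left corner of the tray's underside (outside of the walls), axes as the tray's.
- crucible0: White porcelain crucible with lid, loose, standing in the tray (near, right); 47 mm across at the lid, foot 30 mm across, 45 mm high, 55 g. Origin under its foot, z up.
- crucible1: White porcelain crucible with lid, loose, standing in the tray (near, left); 47 mm across at the lid, foot 30 mm across, 45 mm high, 55 g. Origin under its foot, z up.
- crucible2: White porcelain crucible with lid, loose, standing in the tray (further in, middle); 47 mm across at the lid, foot 30 mm across, 45 mm high, 55 g. Origin under its foot, z up.
- reagent_bottle: Bystander: amber bottle with paper label and black cap, 56 mm across, 115 mm high, on the bench beside the hotplate. Origin under its centre, z up.
- beaker: Bystander: clear beaker, 68 mm across, 85 mm high, on the bench beside the hotplate. Origin under its centre, z up.
- tongs: Bystander: steel crucible tongs lying flat on the bench to the right of the hotplate, 230 mm long along their x, 80 mm wide, 10 mm high. Origin near the pivot.
There are look-alikes about, which are no part of the job. What is shaped like the crucible0 but purple is not meant.

How it is judged:
By the outcome, as a careful person would: the job done as asked, in the order asked, and still so for the second after the job is handed in, with the robot touching nothing.
It also fails if it takes over 61 s, if anything falls off the work surface, if the arm or the gripper's body presses on something with over 40 N, if the wrist force passes 120 N, or if a joint passes its speed limit or range.

### The arm

A 6-joint arm with a two-finger parallel gripper is mounted at the origin on the work surface. World frame = base frame: x ahead of the robot, y to its left, z up, the work surface at z = 0. Lengths are in mm, angles in rad, forces in N, time in s.
With the tool pointing down it reaches from about 275 to 750 mm from the base axis. Payload 10.2 kg.
Tool frame: the origin (TCP) lies at the very end of the fingers, on their centre line; the grasp point (between the pads) lies 19 mm behind it (ctrl.pinch_z is the distance from the TCP to the grasp point, in mm); y points along the fingers, z is the direction in which the jaws open and shut, and the axes are right-handed (so a half turn about y gives the same grasp; the last joint's range is limited). The gripper opens to 85 mm and grips with 20 to 120 N. Pads are 22 mm wide; open, the fingers measure 114 mm over their backs; the gripper's body (76 mm by 85 mm) begins 54 mm behind the grasp point. The pads swing forward as they close: fully open they stand 13 mm farther back than shut.
Start: joints at [0.965, 0.313, 1.498, -0, 1.331, -0.223], TCP at [196.111, 487.003, 231.294] pointing down, gripper open.
Joint ranges: [-2.94, 2.94], [-0.97, 2.17], [0.19, 2.56], [-1.23, 4.37], [0.02, 3.11], [-2.88, 2.88]. Speed limits (rad/s): [2.39, 2.39, 3.01, 3.14, 3.14, 3.14].

### API

Orientations are given as a unit quaternion [w, x, y, z].
In Python, from rig import sense, eyes, ctrl gives the robot as it stands. The module is installed in compiled form; this text tells all that it offers.
- The arm moves only by the shell command python3 -m handwheel 'ROWS' [FORCE]. ROWS is JSON, a list of rows, each an object of numbers: "grip": the finger opening in mm, from 0 to 85.4; "tx", "ty", "tz": the shift along the tool's x, y, z in mm; "wx", "wy", "wz": the turn, a rotation vector about the tool's x, y, z in rad. In form: [{"grip": .., "tx": .., "ty": .., "tz": .., "wx": .., "wy": .., "wz": ..}, ...]. A call has 1 to 10 rows; each row shifts and turns the commanded pose from where the row before left it, along the tool's axes as they then stand; what a row does not reach is not made up. A row lasts 1/12 s, in which the tool goes at most 41.7 mm and 7.16 degrees, less where a joint would pass 70% of its speed; a pose out of reach is approached as far as the arm can. A call is refused whole if a number of a shift passes 41.7 or a number of a turn 0.125, either way. A call with a gripper value outside its range is refused whole. The fingers move at their own pace and stop on an object; FORCE is the grip in N (left out, the last holds). Time passes only in rows, so rows that do not move let the fingers close. It gives the time, the measured TCP pose, the force and the opening at its end, in the units of the state.
- sense(): the state, without advancing time (a new reading comes with each control period).
- eyes.capture(name): name is "scene" or "top"; returns a dict with "pixels" (480x640x3 uint8, red, green, blue), "mtx" (3x3 intrinsics, pixels), "dist" ([k1, k2, p1, p2, k3] as OpenCV has them; the pictures are not rectified), "R" (3x3) and "t" (3): a world point X has camera coordinates R X + t. Camera axes: x right, y down, z forward; pixel columns grow to the right and rows downward; lengths in mm; the calibration is good to about 2 mm. A picture is of the moment at which its call begins. There is no depth.
- ctrl.finish_job(): hands the job in, once; it reports no verdict.
The state is a dict: "time_s": time; "joints": joint angles; "dq": joint speeds; "tau": joint torques, N m; "eef_pos": TCP position; "ee_rot": TCP orientation; "force": force on the tool from outside, world axes, zero at the start; "wrist_torque": the same for the moment, N m; "grip_width": opening from 0.0 (shut) to 1.0 (fully open).
Only numpy, scipy, OpenCV 4.12 (cv2) and the standard library are available. Lean on these libraries where they do the work, as an engineer would, in place of code of your own. Each camera call takes 0.05 s, during which the arm holds its last target.

## Working session

There is one attempt and no reset: what is moved stays moved. The work goes in short steps, Python scripts to look and compute and a shell command to move; the robot and the scene stay as the last step left them, time stands still between calls to the robot, and variables do not carry over. Pictures are saved under pics/ and viewed, and the job is handed in when it is done.

```bash
mkdir -p pics
cat > h.py <<'E'
import numpy as np, cv2
from rig import sense, eyes, ctrl
def cap(n,f=None):
    c=eyes.capture(n)
    if f: cv2.imwrite(f'pics/{f}.png',c['pixels'][:,:,::-1])
    return c
def ray(c,uv):
    p=cv2.undistortPoints(np.array([[uv]],float),np.array(c['mtx']),np.array(c['dist']))[0,0]
    R=np.array(c['R']);t=np.array(c['t']);d=R.T@np.array([p[0],p[1],1]);return -R.T@t,d/np.linalg.norm(d)
def plane(c,uv,z):
    o,d=ray(c,uv);return o+d*(z-o[2])/d[2]
def tri(c1,u1,c2,u2):
    o,d=ray(c1,u1);p,e=ray(c2,u2)
    s=np.linalg.lstsq(np.stack([d,-e],1),p-o,rcond=None)[0]
    a=o+s[0]*d;b=p+s[1]*e;return (a+b)/2,np.linalg.norm(a-b)
def proj(c,X):
    return cv2.projectPoints(np.array(X,float).reshape(-1,3),cv2.Rodrigues(np.array(c['R'],float))[0],np.array(c['t'],float),np.array(c['mtx'],float),np.array(c['dist'],float))[0][:,0]
E
python3 - <<'E'
from h import *
import pickle
a=cap('scene','s0');b=cap('top','t0');pickle.dump((dict(a),dict(b)),open('c0.pkl','wb'))
for c in(a,b): print(-np.array(c['R']).T@np.array(c['t']),np.array(c['R'])[2])
s=sense();print(s)
E
```

```text
[839.9867866  505.29051071 872.64874528] [-0.31856936 -0.48874729 -0.81218203]
[ 312.74888086   14.03733533 1046.30463484] [ 0.21650118  0.01992017 -0.97607911]
{'time_s': 0.1, 'joints': array([ 9.64593798e-01,  3.13399030e-01,  1.49835967e+00, -2.08037718e-05,
        1.33098355e+00, -2.23435674e-01]), 'dq': array([ 0.00012322,  0.00043804, -0.00211485, -0.00099249, -0.00053906,
       -0.00093438]), 'tau': array([ 2.08446516e-03, -4.12896430e+01, -2.60140693e+01, -1.99125752e-04,
        3.00381871e-03,  5.26411793e-05]), 'eef_pos': array([195.98288671, 486.80412976, 230.79029213]), 'ee_rot': array([-0.69382181,  0.69457151, -0.13465943,  0.13434489]), 'force': array([ 0.1219884 , -0.07397879,  0.28316555]), 'wrist_torque': array([ 0.01302011,  0.03550326, -0.05619958]), 'grip_width': 1.0013602601065135}
```

View pics/s0.png

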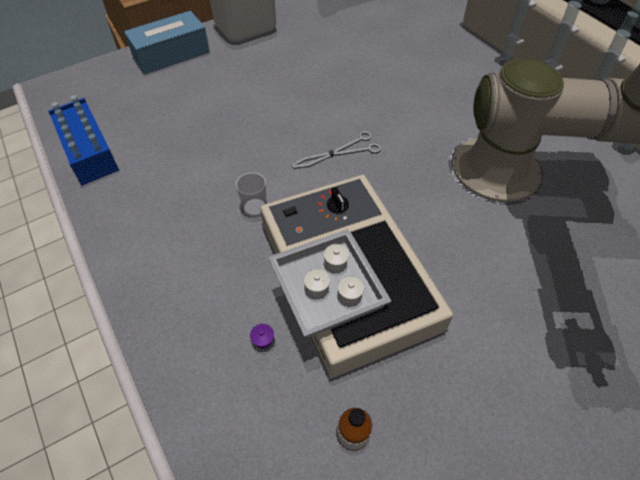

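View pics/t0.png

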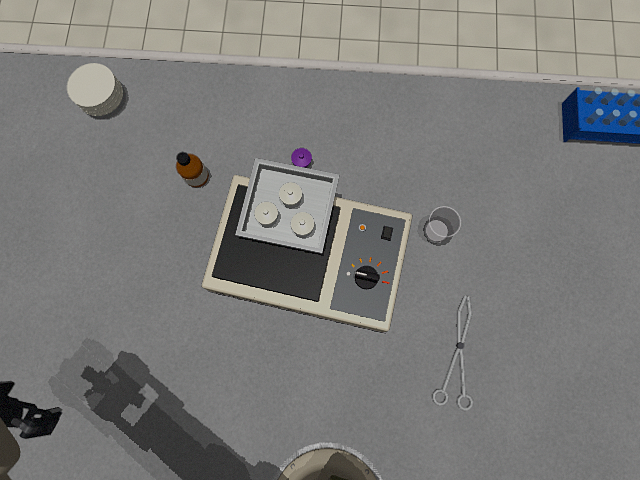

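The top view shows the tray (corners about (257,160), (338,176), (325,250), (237,235)) overhanging the far edge. The knob is at about (367,277), with the bottle at (190,168), the beaker at (440,225) and the tongs at (460,350). I'll zoom in for detail.

Run:
```python
import cv2
t=cv2.imread('pics/t0.png');s=cv2.imread('pics/s0.png')
cv2.imwrite('pics/tz.png',cv2.resize(t[150:340,195:420],None,fx=3.2,fy=3.1,interpolation=cv2.INTER_CUBIC))
cv2.imwrite('pics/sz.png',cv2.resize(s[170:380,255:460],None,fx=3.2,fy=2.8,interpolation=cv2.INTER_CUBIC))
cv2.imwrite('pics/kz.png',cv2.resize(t[250:305,335:400],None,fx=8,fy=8,interpolation=cv2.INTER_CUBIC))
cv2.imwrite('pics/ksz.png',cv2.resize(s[170:240,290:370],None,fx=8,fy=8,interpolation=cv2.INTER_CUBIC))
```

```text
(no output)
```

View pics/tz.png

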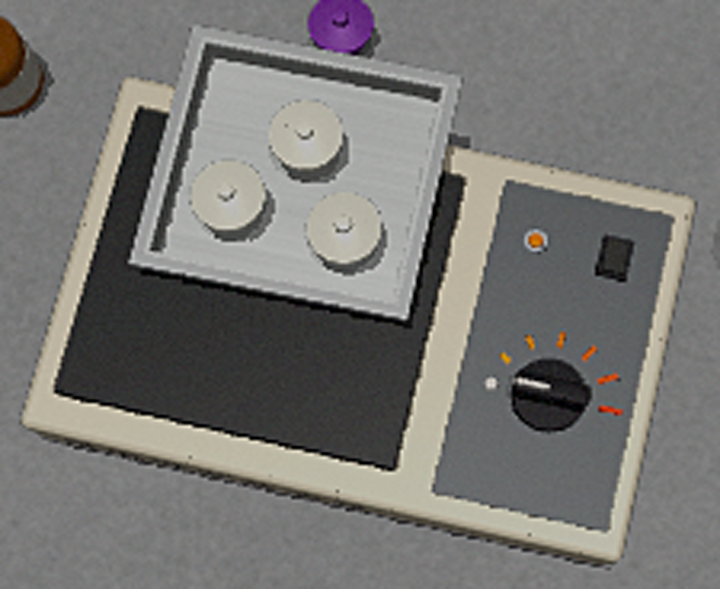

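View pics/sz.png

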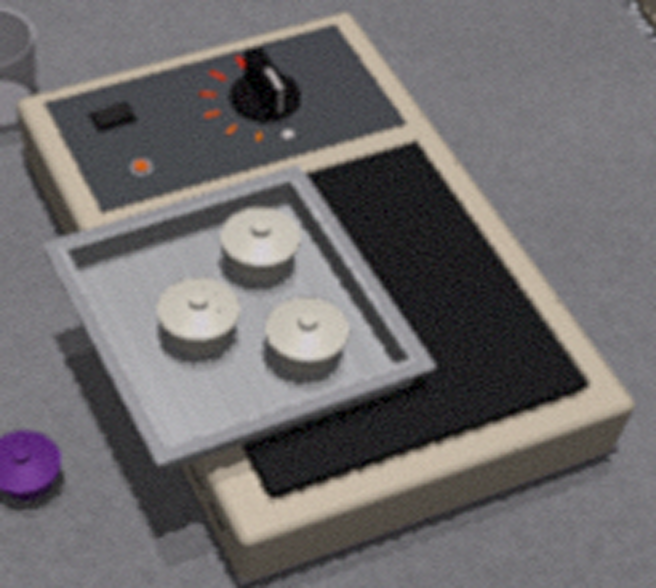

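View pics/kz.png

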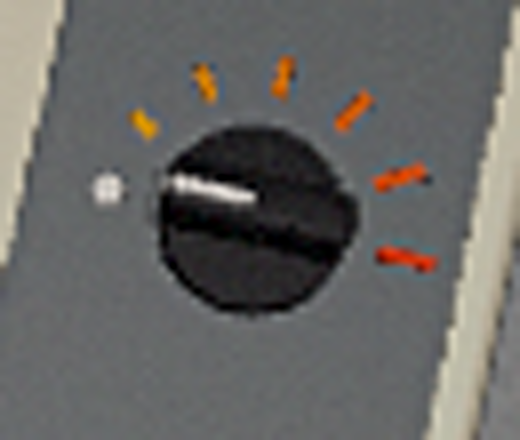

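View pics/ksz.png

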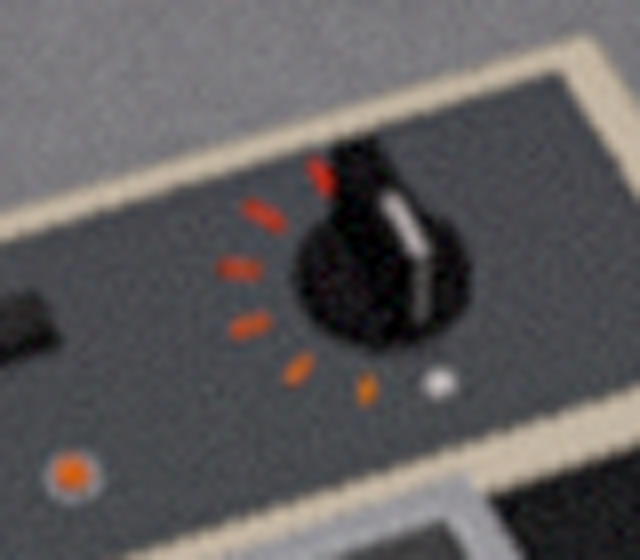

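```bash
cat > m.py <<'E'
from h import *
import pickle
a,b=pickle.load(open('c0.pkl','rb'))
T=lambda x,y:(195+(x+.5)/3.2-.5,150+(y+.5)/3.1-.5)
S=lambda x,y:(255+(x+.5)/3.2-.5,170+(y+.5)/2.8-.5)
K=lambda x,y:(335+(x+.5)/8-.5,250+(y+.5)/8-.5)
KS=lambda x,y:(290+(x+.5)/8-.5,170+(y+.5)/8-.5)
P={'pl_nl':(T(55,392),S(585,383)),'pl_nr':(T(397,468),S(418,143)),'pl_fl':(T(140,107),S(270,493)),
'tr_fl':(T(197,27),S(163,463)),'tr_fr':(T(462,77),S(47,243)),'tr_nr':(T(408,320),S(300,170)),'tr_nl':(T(130,263),S(435,367)),
'mark':(K(172,180),KS(426,252)),'dot':(K(107,188),KS(440,382)),'t6':(K(407,260),KS(321,176)),
'c_l':(T(228,193),S(308,322)),'c_r':(T(344,223),S(262,230)),'c_m':(T(306,132),S(198,302)),
'h_nl':(T(25,428),S(630,405)),'h_nr':(T(615,560),S(345,14)),'h_fr':(T(692,203),S(22,103))}
r={}
for k,(u,v) in P.items():
    p,e=tri(b,u,a,v);r[k]=p;print(k,p.round(1),round(e,1))
d=r['dot']-r['t6'];print('dot-t6 dir yaw',np.arctan2(-d[0],d[1]),'len',np.linalg.norm(d))
axis=(plane(b,P['dot'][0],85)+plane(b,P['t6'][0],85))/2;print('axis approx',axis, plane(a,P['dot'][1],85)/2+plane(a,P['t6'][1],85)/2)
def yw(p,q):d=r[q]-r[p];return round(np.arctan2(d[1],d[0]),3),round(np.linalg.norm(d),1)
print('tray edges',yw('tr_nl','tr_fl'),yw('tr_nr','tr_fr'),yw('tr_nr','tr_nl'),yw('tr_fr','tr_fl'))
print('plate',yw('pl_nl','pl_fl'),yw('pl_nr','pl_nl'),'house',yw('h_nr','h_nl'),yw('h_nr','h_fr'))
print('tray ctr',np.mean([r[k] for k in r if k[:2]=='tr'],0))
E
python3 m.py
```

```text
pl_nl [435.8 259.4  94.9] 1.7
pl_nr [399.8  43.7  94. ] 3.7
pl_fl [631.7 227.7  95.7] 0.2
tr_fl [678.1 191.4 126.4] 3.2
tr_fr [653.9  19.4 128.6] 2.3
tr_nr [491.5  42.4 122.3] 2.3
tr_nl [516.5 215.5 127.1] 0.4
mark [458.4 -26.7 121.8] 1.1
dot [461.4 -12.4  85.7] 0.1
t6 [448.7 -89.4  85.7] 1.3
c_l [562.9 157.4 140.8] 0.6
c_r [547.1  85.  142.6] 1.9
c_m [606.6 112.8 140.9] 0.2
h_nl [413.6 280.4  75.2] 2.5
h_nr [354.1 -97.7  79.6] 3.2
h_fr [ 593.4 -136.8   78.4] 0.8
dot-t6 dir yaw -0.16344673594679085 len 78.05525641217432
axis approx [454.88786694 -50.72263207  85.        ] [454.85548125 -51.5972046   85.        ]
tray edges (np.float64(-0.148), np.float64(163.4)) (np.float64(-0.14), np.float64(164.2)) (np.float64(1.427), np.float64(175.0)) (np.float64(1.431), np.float64(173.7))
plate (np.float64(-0.16), np.float64(198.4)) (np.float64(1.405), np.float64(218.6)) house (np.float64(1.415), np.float64(382.7)) (np.float64(-0.162), np.float64(242.5))
tray ctr [585.00961036 117.17480051 126.08138656]
```

```bash
cat >> h.py <<'E'
from scipy.spatial.transform import Rotation as Ro
def tool():
    s=sense();q=s['ee_rot'];return s,np.array(s['eef_pos']),Ro.from_quat([q[1],q[2],q[3],q[0]]).as_matrix()
def goto(X,zdir=None):
    "remaining shift in tool axes; turn about tool y to bring tool z to zdir (mod pi)"
    s,p,R=tool();d=R.T@(np.array(X)-p)
    print('t',round(s['time_s'],2),'pos',p.round(1),'F',np.round(s['force'],1),'g',round(s['grip_width'],3),'j',np.round(s['joints'],2))
    print('R\n',R.round(3));print('shift tool',d.round(1))
    if zdir is not None:
        l=R.T@np.array(zdir);a=np.arctan2(l[0],l[2]);a=(a+np.pi/2)%np.pi-np.pi/2;print('turn wy',a.round(3),'level rotvec',Ro.align_vectors([R.T@[0,0,-1]],[[0,1,0]])[0].as_rotvec().round(3))
E
python3 - <<'E'
from h import *
import m
y=-.163;hx=np.array([np.cos(y),np.sin(y),0]);hy=np.array([-np.sin(y),np.cos(y),0])
for k in['pl_nl','pl_nr','pl_fl']: print(k,plane(m.b,m.P[k][0],100).round(1),plane(m.a,m.P[k][1],100).round(1))
for k in['tr_nl','tr_nr','tr_fl','tr_fr']: print(k,plane(m.b,m.P[k][0],130).round(1),plane(m.a,m.P[k][1],130).round(1))
print('bottle',plane(m.b,(184,160),115),'purple',plane(m.b,(302,157),40))
goto([693,99.5,231],hy)
E
```

```text
pl_nl [435.8 259.4  94.9] 1.7
pl_nr [399.8  43.7  94. ] 3.7
pl_fl [631.7 227.7  95.7] 0.2
tr_fl [678.1 191.4 126.4] 3.2
tr_fr [653.9  19.4 128.6] 2.3
tr_nr [491.5  42.4 122.3] 2.3
tr_nl [516.5 215.5 127.1] 0.4
mark [458.4 -26.7 121.8] 1.1
dot [461.4 -12.4  85.7] 0.1
t6 [448.7 -89.4  85.7] 1.3
c_l [562.9 157.4 140.8] 0.6
c_r [547.1  85.  142.6] 1.9
c_m [606.6 112.8 140.9] 0.2
h_nl [413.6 280.4  75.2] 2.5
h_nr [354.1 -97.7  79.6] 3.2
h_fr [ 593.4 -136.8   78.4] 0.8
dot-t6 dir yaw -0.16344673594679085 len 78.05525641217432
axis approx [454.88786694 -50.72263207  85.        ] [454.85548125 -51.5972046   85.        ]
tray edges (np.float64(-0.148), np.float64(163.4)) (np.float64(-0.14), np.float64(164.2)) (np.float64(1.427), np.float64(175.0)) (np.float64(1.431), np.float64(173.7))
plate (np.float64(-0.16), np.float64(198.4)) (np.float64(1.405), np.float64(218.6)) house (np.float64(1.415), np.float64(382.7)) (np.float64(-0.162), np.float64(242.5))
tray ctr [585.00961036 117.17480051 126.08138656]
pl_nl [434.6 258.7 100. ] [439.1 260.4 100. ]
pl_nr [400.5  42.2 100. ] [402.   48.6 100. ]
pl_fl [630.3 226.7 100. ] [632.8 229.3 100. ]
tr_nl [516.  214.7 130. ] [517.7 216.8 130. ]
tr_nr [490.8  41.3 130. ] [494.3  48.  130. ]
tr_fl [677.9 189.6 130. ] [677.8 194.1 130. ]
tr_fr [654.3  18.7 130. ] [653.6  21.3 130. ]
bottle [670.49578185 342.24187281 115.        ] purple [723.75401635 104.61253967  40.        ]
t 0.1 pos [196.  486.8 230.8] F [ 0.1 -0.1  0.3] g 1.001 j [ 0.96  0.31  1.5  -0.    1.33 -0.22]
R
 [[ 0.928 -0.001  0.373]
 [-0.373 -0.001  0.928]
 [-0.    -1.    -0.001]]
shift tool [ 6.057e+02 -2.000e-01 -1.736e+02]
turn wy -0.22 level rotvec [ 0.001  0.    -0.   ]
```

```bash
python3 -m handwheel '[{"wy":-0.11},{"wy":-0.11},{"tx":27.7,"tz":-15.1},{"tx":27.7,"tz":-15.1},{"tx":27.7,"tz":-15.1},{"tx":27.7,"tz":-15.1},{"tx":27.7,"tz":-15.1},{"tx":27.7,"tz":-15.1},{"tx":27.7,"tz":-15.1},{"tx":27.7,"tz":-15.1}]' && python3 -m handwheel '[{"tx":27.7,"tz":-15.1},{"tx":27.7,"tz":-15.1},{"tx":27.7,"tz":-15.1},{"tx":27.7,"tz":-15.1},{"tx":27.7,"tz":-15.1},{"tx":27.7,"tz":-15.1},{"tx":27.7,"tz":-15.1},{"tx":27.7,"tz":-15.1},{"tx":27.7,"tz":-15.1},{"tx":27.7,"tz":-15.1}]'; python3 -c "
from h import *
y=-.163
goto([693,99.5,104],[-np.sin(y),np.cos(y),0])"
```

```text
t 0.1 pos [196.  486.8 230.8] F [ 0.1 -0.1  0.3] g 1.001 j [ 0.96  0.31  1.5  -0.    1.33 -0.22]
R
 [[ 0.928 -0.001  0.373]
 [-0.373 -0.001  0.928]
 [-0.    -1.    -0.001]]
shift tool [ 605.7  126.8 -173.5]
turn wy -0.22 level rotvec [ 0.001  0.    -0.   ]invalid input
```

```bash
python3 -m handwheel '[{"grip":85,"tx":0,"ty":0,"tz":0,"wx":0,"wy":-0.11,"wz":0},{"grip":85,"tx":0,"ty":0,"tz":0,"wx":0,"wy":-0.11,"wz":0},{"grip":85,"tx":27.7,"ty":0,"tz":-15.1,"wx":0,"wy":0,"wz":0},{"grip":85,"tx":27.7,"ty":0,"tz":-15.1,"wx":0,"wy":0,"wz":0},{"grip":85,"tx":27.7,"ty":0,"tz":-15.1,"wx":0,"wy":0,"wz":0},{"grip":85,"tx":27.7,"ty":0,"tz":-15.1,"wx":0,"wy":0,"wz":0},{"grip":85,"tx":27.7,"ty":0,"tz":-15.1,"wx":0,"wy":0,"wz":0},{"grip":85,"tx":27.7,"ty":0,"tz":-15.1,"wx":0,"wy":0,"wz":0},{"grip":85,"tx":27.7,"ty":0,"tz":-15.1,"wx":0,"wy":0,"wz":0},{"grip":85,"tx":27.7,"ty":0,"tz":-15.1,"wx":0,"wy":0,"wz":0}]'; python3 -c "
from h import *
y=-.163
goto([693,99.5,231],[-np.sin(y),np.cos(y),0])"
```

```text
time_s: 0.93
eef_pos: [396.1, 330.7, 231.1]
ee_rot: [-0.705, 0.705, -0.058, 0.057]
force: [-0.1, 0.4, -0.0]
grip_width: 0.995
t 0.93 pos [396.1 330.7 231.1] F [-0.1  0.4 -0. ] g 0.995 j [ 0.47  0.29  1.52  0.    1.32 -0.94]
R
 [[ 0.987 -0.001  0.162]
 [-0.162 -0.     0.987]
 [-0.001 -1.    -0.   ]]
shift tool [ 3.304e+02 -1.000e-01 -1.800e+02]
turn wy 0.0 level rotvec [ 0.     0.    -0.001]
```

```bash
python3 -m handwheel '[{"grip":85,"tx":33,"ty":0,"tz":-18,"wx":0,"wy":0,"wz":0},{"grip":85,"tx":33,"ty":0,"tz":-18,"wx":0,"wy":0,"wz":0},{"grip":85,"tx":33,"ty":0,"tz":-18,"wx":0,"wy":0,"wz":0},{"grip":85,"tx":33,"ty":0,"tz":-18,"wx":0,"wy":0,"wz":0},{"grip":85,"tx":33,"ty":0,"tz":-18,"wx":0,"wy":0,"wz":0},{"grip":85,"tx":33,"ty":0,"tz":-18,"wx":0,"wy":0,"wz":0},{"grip":85,"tx":33,"ty":0,"tz":-18,"wx":0,"wy":0,"wz":0},{"grip":85,"tx":33,"ty":0,"tz":-18,"wx":0,"wy":0,"wz":0},{"grip":85,"tx":33,"ty":0,"tz":-18,"wx":0,"wy":0,"wz":0},{"grip":85,"tx":33,"ty":0,"tz":-18,"wx":0,"wy":0,"wz":0}]'; python3 -m handwheel '[{"grip":85,"tx":0,"ty":0,"tz":0,"wx":0,"wy":0,"wz":0},{"grip":85,"tx":0,"ty":0,"tz":0,"wx":0,"wy":0,"wz":0}]'; python3 -c "
from h import *
y=-.163
goto([693,99.5,104],[-np.sin(y),np.cos(y),0])
cap('top','t1');cap('scene','s1')"
```

```text
time_s: 1.77
eef_pos: [692.7, 99.4, 230.8]
ee_rot: [-0.705, 0.705, -0.058, 0.057]
force: [-0.1, 0.4, 1.0]
grip_width: 0.992
time_s: 1.93
eef_pos: [692.3, 99.3, 229.3]
ee_rot: [-0.705, 0.705, -0.059, 0.057]
force: [-0.5, 1.0, -0.8]
grip_width: 0.995
t 1.93 pos [692.3  99.3 229.3] F [-0.5  1.  -0.8] g 0.995 j [-0.02  0.73  0.85  0.    1.56 -1.43]
R
 [[ 0.986 -0.003  0.164]
 [-0.164  0.     0.986]
 [-0.003 -1.    -0.   ]]
shift tool [  1.  125.3   0.3]
turn wy -0.002 level rotvec [ 0.     0.    -0.003]
```

View pics/s1.png

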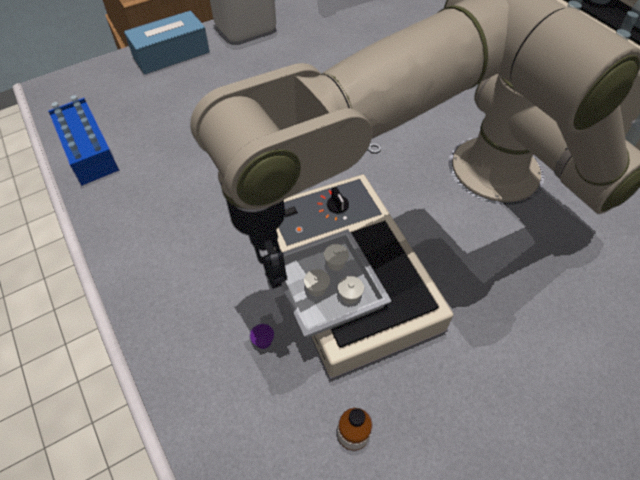

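View pics/t1.png

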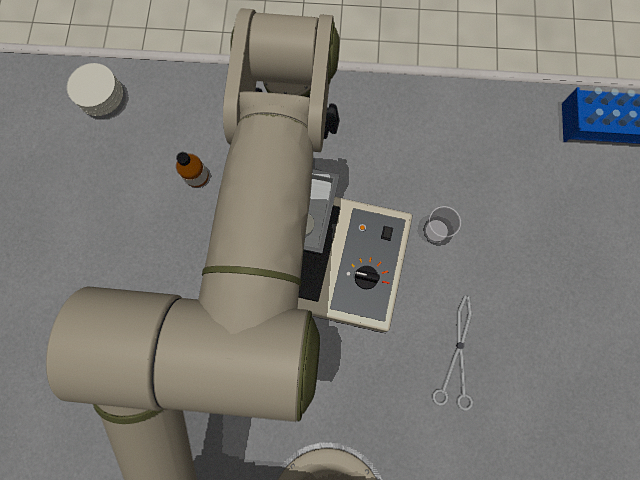

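The gripper hangs just beyond the far lip at about (270,270) in the scene view, clear of the tray. Next I lower it.

```bash
python3 -m handwheel '[{"grip":85,"tx":1,"ty":16,"tz":0,"wx":0,"wy":0,"wz":0.003},{"grip":85,"tx":0,"ty":16,"tz":0,"wx":0,"wy":0,"wz":0},{"grip":85,"tx":0,"ty":16,"tz":0,"wx":0,"wy":0,"wz":0},{"grip":85,"tx":0,"ty":16,"tz":0,"wx":0,"wy":0,"wz":0},{"grip":85,"tx":0,"ty":16,"tz":0,"wx":0,"wy":0,"wz":0},{"grip":85,"tx":0,"ty":16,"tz":0,"wx":0,"wy":0,"wz":0},{"grip":85,"tx":0,"ty":16,"tz":0,"wx":0,"wy":0,"wz":0},{"grip":85,"tx":0,"ty":12,"tz":0,"wx":0,"wy":0,"wz":0},{"grip":85,"tx":0,"ty":0,"tz":0,"wx":0,"wy":0,"wz":0},{"grip":85,"tx":0,"ty":0,"tz":0,"wx":0,"wy":0,"wz":0}]';  python3 -c "
from h import *
y=-.163
goto([693,99.5,104],[-np.sin(y),np.cos(y),0])
cap('scene','s2')
s=cv2.imread('pics/s2.png');cv2.imwrite('pics/s2z.png',cv2.resize(s[160:360,200:460],None,fx=3,fy=3,interpolation=cv2.INTER_CUBIC))"
```

```text
time_s: 2.87
eef_pos: [692.0, 101.3, 107.7]
ee_rot: [0.705, -0.705, 0.058, -0.056]
force: [1.1, -0.5, 0.6]
grip_width: 0.992
t 2.87 pos [692.  101.3 107.7] F [ 1.1 -0.5  0.6] g 0.992 j [-0.02  0.81  1.03  0.    1.31 -1.43]
R
 [[ 0.987 -0.003  0.161]
 [-0.161  0.001  0.987]
 [-0.003 -1.    -0.   ]]
shift tool [ 1.3  3.7 -1.6]
turn wy 0.001 level rotvec [ 0.     0.    -0.003]
```

View pics/s2z.png

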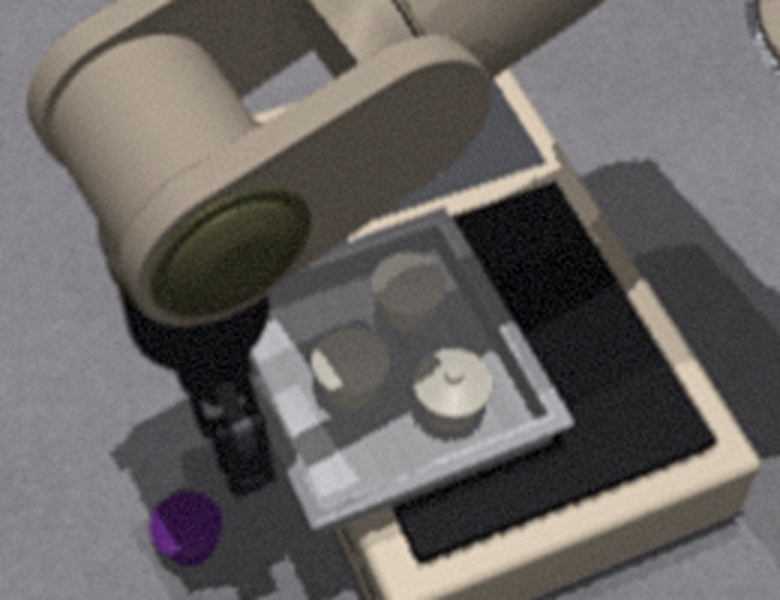

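```bash
python3 -c "
from h import *
c=eyes.capture('scene')
print([(proj(c,[692+.162*d,101.3+.987*d,z])[0]-[200,160])*3 for d in(42,57) for z in (108,121)])"
python3 -m handwheel '[{"grip":85,"tx":-3,"ty":3,"tz":0,"wx":0,"wy":0,"wz":0},{"grip":85,"tx":-3,"ty":0,"tz":0,"wx":0,"wy":0,"wz":0},{"grip":85,"tx":-2,"ty":0,"tz":0,"wx":0,"wy":0,"wz":0},{"grip":85,"tx":-2,"ty":0,"tz":0,"wx":0,"wy":0,"wz":0},{"grip":85,"tx":-2,"ty":0,"tz":0,"wx":0,"wy":0,"wz":0},{"grip":85,"tx":-2,"ty":0,"tz":0,"wx":0,"wy":0,"wz":0},{"grip":85,"tx":-2,"ty":0,"tz":0,"wx":0,"wy":0,"wz":0},{"grip":85,"tx":-2,"ty":0,"tz":0,"wx":0,"wy":0,"wz":0},{"grip":85,"tx":-2,"ty":0,"tz":0,"wx":0,"wy":0,"wz":0},{"grip":85,"tx":-2,"ty":0,"tz":0,"wx":0,"wy":0,"wz":0}]'
```

```text
[array([241.85970822, 490.24620084]), array([240.28975592, 480.06265242]), array([250.66526894, 511.87218157]), array([249.19228413, 501.87784978])]
time_s: 3.8
eef_pos: [670.7, 104.2, 104.5]
ee_rot: [0.705, -0.705, 0.058, -0.057]
force: [3.1, 0.4, -0.3]
grip_width: 0.992
```

```bash
python3 -m handwheel '[{"grip":85,"tx":-2,"ty":0,"tz":0,"wx":0,"wy":0,"wz":0},{"grip":85,"tx":-2,"ty":0,"tz":0,"wx":0,"wy":0,"wz":0},{"grip":85,"tx":-2,"ty":0,"tz":0,"wx":0,"wy":0,"wz":0},{"grip":85,"tx":-2,"ty":0,"tz":0,"wx":0,"wy":0,"wz":0},{"grip":85,"tx":-2,"ty":0,"tz":0,"wx":0,"wy":0,"wz":0},{"grip":85,"tx":-2,"ty":0,"tz":0,"wx":0,"wy":0,"wz":0}]';  python3 -c "
from h import *
y=-.163
goto([693,99.5,104],[-np.sin(y),np.cos(y),0])
cap('scene','s3')
s=cv2.imread('pics/s3.png');cv2.imwrite('pics/s3z.png',cv2.resize(s[160:360,200:460],None,fx=3,fy=3,interpolation=cv2.INTER_CUBIC))"
```

```text
time_s: 4.3
eef_pos: [658.7, 106.2, 104.5]
ee_rot: [0.705, -0.705, 0.058, -0.057]
force: [3.9, -0.8, 1.6]
grip_width: 0.997
t 4.3 pos [658.7 106.2 104.5] F [ 3.9 -0.8  1.6] g 0.997 j [-0.02  0.74  1.17  0.    1.24 -1.42]
R
 [[ 0.987 -0.003  0.162]
 [-0.162  0.001  0.987]
 [-0.003 -1.     0.   ]]
shift tool [35.   0.4 -1.1]
turn wy 0.0 level rotvec [-0.     0.    -0.003]
```

View pics/s3z.png

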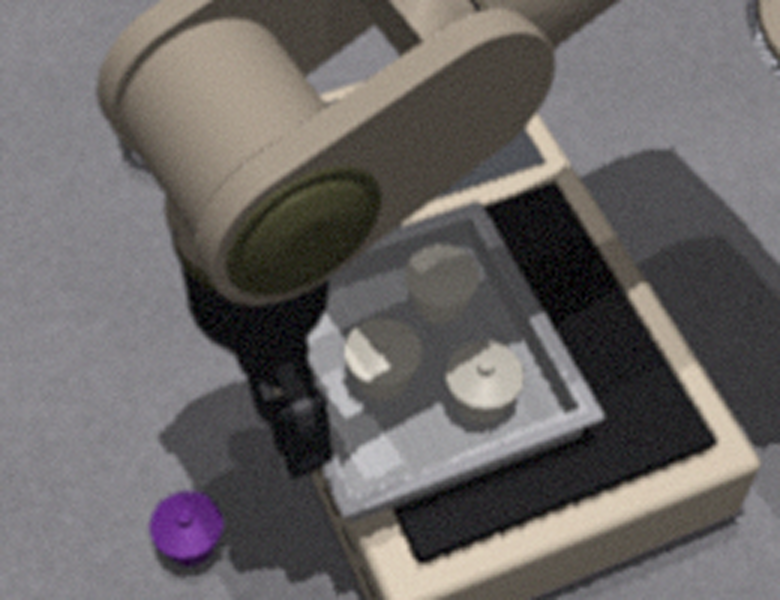

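The tray is sliding towards the robot, crucibles upright (lids at (445,270), (380,345), (485,375) in the zoom). I continue with 51 mm more.

```bash
python3 -m handwheel '[{"grip":85,"tx":-2.5,"ty":0,"tz":0,"wx":0,"wy":0,"wz":0},{"grip":85,"tx":-3,"ty":0,"tz":0,"wx":0,"wy":0,"wz":0},{"grip":85,"tx":-3,"ty":0,"tz":0,"wx":0,"wy":0,"wz":0},{"grip":85,"tx":-3,"ty":0,"tz":0,"wx":0,"wy":0,"wz":0},{"grip":85,"tx":-3,"ty":0,"tz":0,"wx":0,"wy":0,"wz":0},{"grip":85,"tx":-3,"ty":0,"tz":0,"wx":0,"wy":0,"wz":0},{"grip":85,"tx":-3,"ty":0,"tz":0,"wx":0,"wy":0,"wz":0},{"grip":85,"tx":-3,"ty":0,"tz":0,"wx":0,"wy":0,"wz":0},{"grip":85,"tx":-3,"ty":0,"tz":0,"wx":0,"wy":0,"wz":0},{"grip":85,"tx":-3,"ty":0,"tz":0,"wx":0,"wy":0,"wz":0}]'
```

```text
time_s: 5.18
eef_pos: [629.4, 111.0, 104.5]
ee_rot: [0.705, -0.705, 0.059, -0.056]
force: [3.5, -0.9, 1.7]
grip_width: 0.997
```

```bash
python3 -m handwheel '[{"grip":85,"tx":-3,"ty":0,"tz":0,"wx":0,"wy":0,"wz":0},{"grip":85,"tx":-3,"ty":0,"tz":0,"wx":0,"wy":0,"wz":0},{"grip":85,"tx":-3,"ty":0,"tz":0,"wx":0,"wy":0,"wz":0},{"grip":85,"tx":-3,"ty":0,"tz":0,"wx":0,"wy":0,"wz":0},{"grip":85,"tx":-3,"ty":0,"tz":0,"wx":0,"wy":0,"wz":0},{"grip":85,"tx":-3,"ty":0,"tz":0,"wx":0,"wy":0,"wz":0},{"grip":85,"tx":-2,"ty":0,"tz":0,"wx":0,"wy":0,"wz":0},{"grip":85,"tx":-1,"ty":0,"tz":0,"wx":0,"wy":0,"wz":0}]';  python3 -c "
from h import *
y=-.163
goto([693,99.5,104],[-np.sin(y),np.cos(y),0])
cap('scene','s4')
s=cv2.imread('pics/s4.png');cv2.imwrite('pics/s4z.png',cv2.resize(s[160:360,200:460],None,fx=3,fy=3,interpolation=cv2.INTER_CUBIC))"
```

```text
time_s: 5.85
eef_pos: [608.6, 114.5, 104.5]
ee_rot: [0.705, -0.705, 0.059, -0.056]
force: [4.2, -0.8, 0.6]
grip_width: 0.999
t 5.85 pos [608.6 114.5 104.5] F [ 4.2 -0.8  0.6] g 0.999 j [-0.    0.64  1.35  0.    1.16 -1.41]
R
 [[ 0.987 -0.003  0.162]
 [-0.162  0.001  0.987]
 [-0.003 -1.    -0.   ]]
shift tool [85.7  0.2 -1.1]
turn wy 0.0 level rotvec [ 0.     0.    -0.003]
```

View pics/s4z.png

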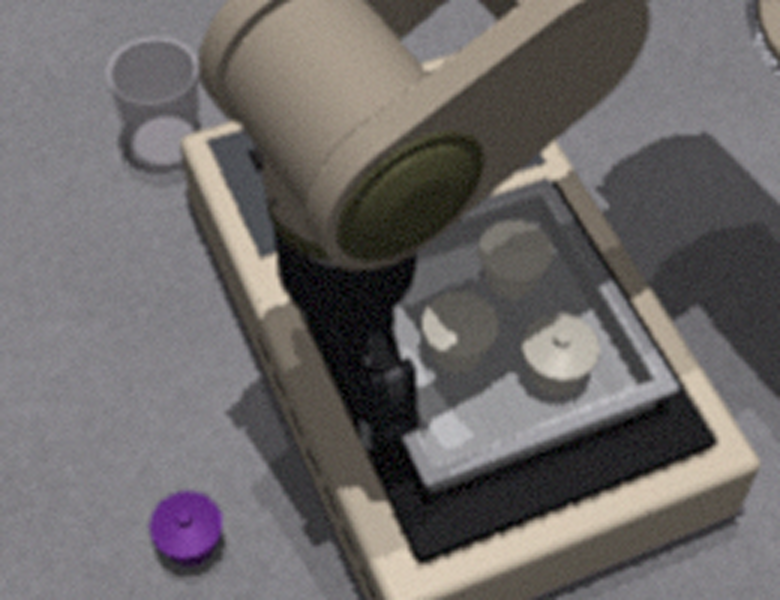

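```bash
python3 -m handwheel '[{"grip":85,"tx":5,"ty":0,"tz":0,"wx":0,"wy":0,"wz":0},{"grip":85,"tx":12,"ty":0,"tz":0,"wx":0,"wy":0,"wz":0},{"grip":85,"tx":12,"ty":-5,"tz":0,"wx":0,"wy":0,"wz":0},{"grip":85,"tx":0,"ty":-20,"tz":0,"wx":0,"wy":0,"wz":0},{"grip":85,"tx":0,"ty":-25,"tz":0,"wx":0,"wy":0,"wz":0},{"grip":85,"tx":0,"ty":-25,"tz":0,"wx":0,"wy":0,"wz":0},{"grip":85,"tx":0,"ty":-25,"tz":0,"wx":0,"wy":0,"wz":0},{"grip":85,"tx":0,"ty":-15,"tz":0,"wx":0,"wy":0,"wz":0},{"grip":85,"tx":0,"ty":0,"tz":-20,"wx":0,"wy":0,"wz":0},{"grip":85,"tx":0,"ty":0,"tz":-30,"wx":0,"wy":0,"wz":0}]';  python3 -m handwheel '[{"grip":85,"tx":0,"ty":0,"tz":-30,"wx":0,"wy":0,"wz":0},{"grip":85,"tx":0,"ty":0,"tz":-30,"wx":0,"wy":0,"wz":0},{"grip":85,"tx":0,"ty":0,"tz":-30,"wx":0,"wy":0,"wz":0},{"grip":85,"tx":-20,"ty":0,"tz":0,"wx":0,"wy":0.12,"wz":0},{"grip":85,"tx":-20,"ty":0,"tz":0,"wx":0,"wy":0.12,"wz":0},{"grip":85,"tx":-20,"ty":0,"tz":0,"wx":0,"wy":0.12,"wz":0},{"grip":85,"tx":-20,"ty":0,"tz":0,"wx":0,"wy":0.12,"wz":0},{"grip":85,"tx":0,"ty":0,"tz":0,"wx":0,"wy":0.12,"wz":0},{"grip":85,"tx":0,"ty":0,"tz":0,"wx":0,"wy":0.12,"wz":0},{"grip":85,"tx":0,"ty":0,"tz":0,"wx":0,"wy":0.12,"wz":0}]';python3 -c "
from h import *
y=-.163
goto([454.7,-50.3,200],[np.cos(y),np.sin(y),0])
cap('scene','s5');cap('top','t5')"
```

```text
time_s: 6.73
eef_pos: [629.8, 61.7, 219.9]
ee_rot: [0.705, -0.705, 0.057, -0.055]
force: [0.0, -0.2, 0.5]
grip_width: 0.992
time_s: 7.57
eef_pos: [540.1, -1.6, 219.6]
ee_rot: [-0.619, 0.62, -0.343, 0.34]
force: [0.4, 0.0, -0.1]
grip_width: 0.997
t 7.57 pos [540.1  -1.6 219.6] F [ 0.4  0.  -0.1] g 0.997 j [-0.22  0.36  1.47 -0.    1.32 -0.78]
R
 [[ 0.533 -0.005  0.846]
 [-0.846  0.001  0.533]
 [-0.003 -1.    -0.003]]
shift tool [ -4.3  19.9 -98.2]
turn wy 0.725 level rotvec [ 0.003  0.    -0.003]
```

View pics/s5.png

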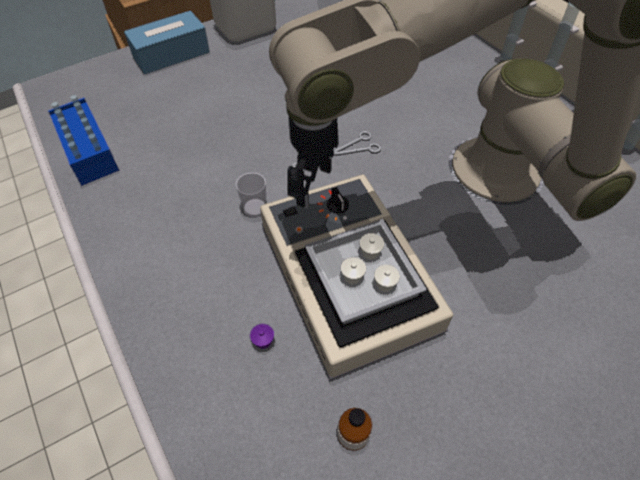

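View pics/t5.png

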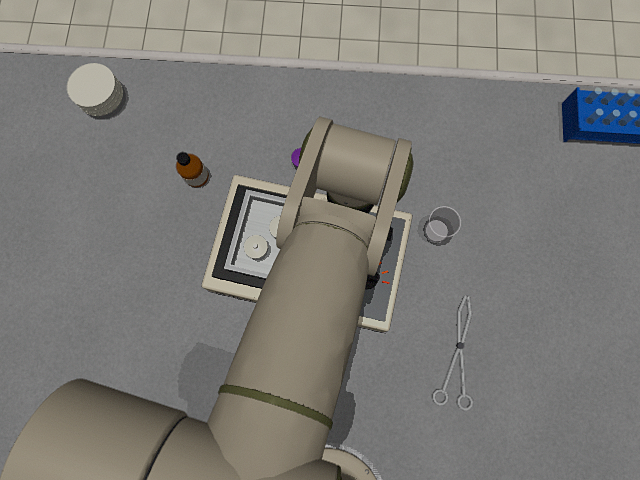

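```bash
python3 -c "
import cv2
s=cv2.imread('pics/s5.png');cv2.imwrite('pics/s5z.png',cv2.resize(s[170:360,260:455],None,fx=4,fy=3.1,interpolation=cv2.INTER_CUBIC))"
python3 -m handwheel '[{"grip":85,"tx":0,"ty":0,"tz":0,"wx":0,"wy":0.12,"wz":0},{"grip":85,"tx":0,"ty":0,"tz":0,"wx":0,"wy":0.12,"wz":0},{"grip":85,"tx":0,"ty":0,"tz":0,"wx":0,"wy":0.12,"wz":0},{"grip":85,"tx":0,"ty":0,"tz":0,"wx":0,"wy":0.12,"wz":0},{"grip":85,"tx":0,"ty":0,"tz":0,"wx":0,"wy":0.12,"wz":0},{"grip":85,"tx":0,"ty":0,"tz":0,"wx":0,"wy":0.12,"wz":0},{"grip":85,"tx":0,"ty":0,"tz":0,"wx":0,"wy":0,"wz":0}]';python3 -c "
from h import *
y=-.163
goto([454.7,-50.3,200],[np.cos(y),np.sin(y),0])"
```

```text
time_s: 8.25
eef_pos: [540.4, -1.9, 219.4]
ee_rot: [0.46, -0.461, 0.538, -0.535]
force: [-0.1, -0.3, -1.0]
grip_width: 0.998
t 8.25 pos [540.4  -1.9 219.4] F [-0.1 -0.3 -1. ] g 0.998 j [-0.22  0.36  1.47 -0.    1.32 -0.07]
R
 [[-0.152 -0.004  0.988]
 [-0.988  0.001 -0.152]
 [-0.    -1.    -0.004]]
shift tool [ 60.9  19.7 -77.3]
turn wy 0.011 level rotvec [ 0.004  0.    -0.   ]
```

View pics/s5z.png

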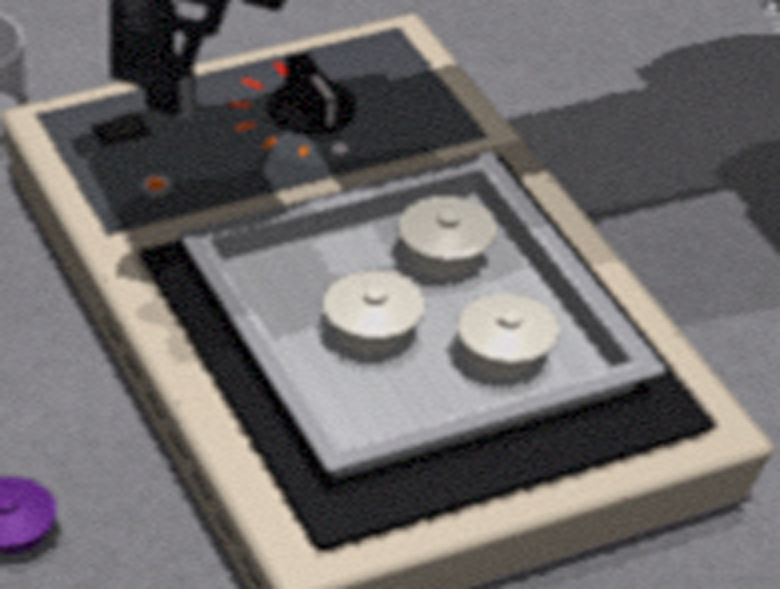

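```bash
python3 -m handwheel '[{"grip":85,"tx":10,"ty":4,"tz":-13,"wx":0.004,"wy":0.011,"wz":0},{"grip":85,"tx":11,"ty":4,"tz":-13,"wx":0,"wy":0,"wz":0},{"grip":85,"tx":10,"ty":4,"tz":-13,"wx":0,"wy":0,"wz":0},{"grip":85,"tx":10,"ty":4,"tz":-13,"wx":0,"wy":0,"wz":0},{"grip":85,"tx":10,"ty":4,"tz":-13,"wx":0,"wy":0,"wz":0},{"grip":85,"tx":10,"ty":0,"tz":-13,"wx":0,"wy":0,"wz":0},{"grip":85,"tx":0,"ty":0,"tz":0,"wx":0,"wy":0,"wz":0},{"grip":85,"tx":0,"ty":0,"tz":0,"wx":0,"wy":0,"wz":0}]';python3 -c "
from h import *
import pickle
a,b=pickle.load(open('c0.pkl','rb'))
y=-.163;hx=np.array([np.cos(y),np.sin(y),0]);hy=np.array([-np.sin(y),np.cos(y),0])
pc=np.array([516.5,135.3,100])
for n,q in dict(FR=(185,237),NR=(492,155),NL=(663,370),FL=(333,473)).items():
  p=plane(a,(260+(q[0]+.5)/4-.5,170+(q[1]+.5)/3.1-.5),130)-pc; print(n,(p@hx).round(1),(p@hy).round(1))
goto([454.7,-50.3,100],hx)
cap('scene','s6')
s=cv2.imread('pics/s6.png');cv2.imwrite('pics/s6z.png',cv2.resize(s[140:270,250:400],None,fx=4.5,fy=4.5,interpolation=cv2.INTER_CUBIC))"
```

```text
time_s: 8.92
eef_pos: [453.7, -49.8, 199.9]
ee_rot: [-0.459, 0.458, -0.538, 0.538]
force: [0.1, -0.4, 0.3]
grip_width: 0.998
FR 82.2 -86.3
NR -81.4 -88.3
NL -80.8 83.4
FL 82.3 86.5
t 8.92 pos [453.7 -49.8 199.9] F [ 0.1 -0.4  0.3] g 0.998 j [-0.37  0.19  1.74  0.    1.21 -0.21]
R
 [[-0.159  0.001  0.987]
 [-0.987 -0.    -0.159]
 [-0.    -1.     0.001]]
shift tool [ 0.4 99.9  0.9]
turn wy 0.004 level rotvec [-0.001  0.    -0.   ]
```

View pics/s6z.png

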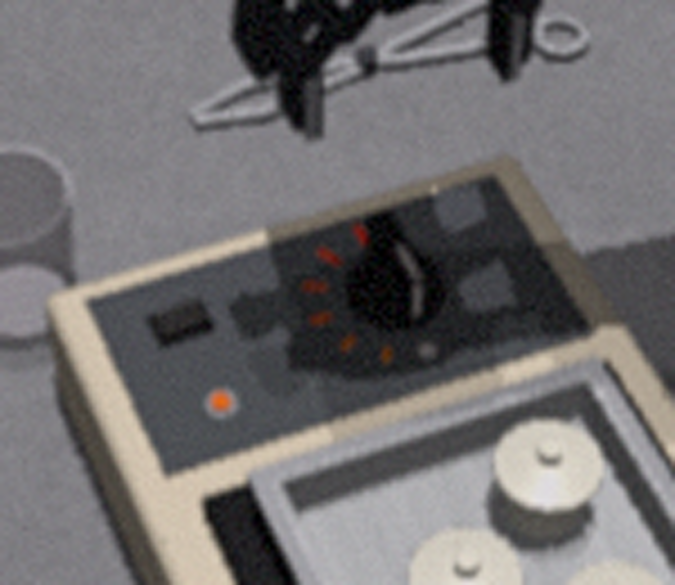

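The tray is centred on the plate: lip edges at ±82 and ±86 mm, so about 25 mm to spare on each side. The open jaws hang over the knob (zoom (300,130) and (515,70)). Now I lower them and grip gently.

```bash
python3 -m handwheel '[{"grip":85,"tx":0,"ty":15,"tz":1,"wx":0,"wy":0.004,"wz":0},{"grip":85,"tx":0,"ty":20,"tz":0,"wx":0,"wy":0,"wz":0},{"grip":85,"tx":0,"ty":20,"tz":0,"wx":0,"wy":0,"wz":0},{"grip":85,"tx":0,"ty":20,"tz":0,"wx":0,"wy":0,"wz":0},{"grip":85,"tx":0,"ty":15,"tz":0,"wx":0,"wy":0,"wz":0},{"grip":85,"tx":0,"ty":9,"tz":0,"wx":0,"wy":0,"wz":0},{"grip":40,"tx":0,"ty":0,"tz":0,"wx":0,"wy":0,"wz":0},{"grip":40,"tx":0,"ty":0,"tz":0,"wx":0,"wy":0,"wz":0}]' 25;python3 -c "
from h import *
y=-.163;hx=np.array([np.cos(y),np.sin(y),0])
goto([454.7,-50.3,100],hx)
cap('scene','s7');cap('top','t7')
s=cv2.imread('pics/s7.png');cv2.imwrite('pics/s7z.png',cv2.resize(s[140:270,250:400],None,fx=4.5,fy=4.5,interpolation=cv2.INTER_CUBIC))"
```

```text
time_s: 9.63
eef_pos: [455.3, -49.6, 100.9]
ee_rot: [-0.457, 0.457, -0.539, 0.54]
force: [-0.0, -0.6, -0.4]
grip_width: 0.737
t 9.63 pos [455.3 -49.6 100.9] F [-0.  -0.6 -0.4] g 0.737 j [-0.37  0.33  1.86  0.    0.96 -0.2 ]
R
 [[-0.165  0.001  0.986]
 [-0.986 -0.    -0.165]
 [-0.    -1.     0.001]]
shift tool [ 0.7  0.9 -0.5]
turn wy -0.003 level rotvec [-0.001  0.    -0.   ]
```

View pics/s7z.png

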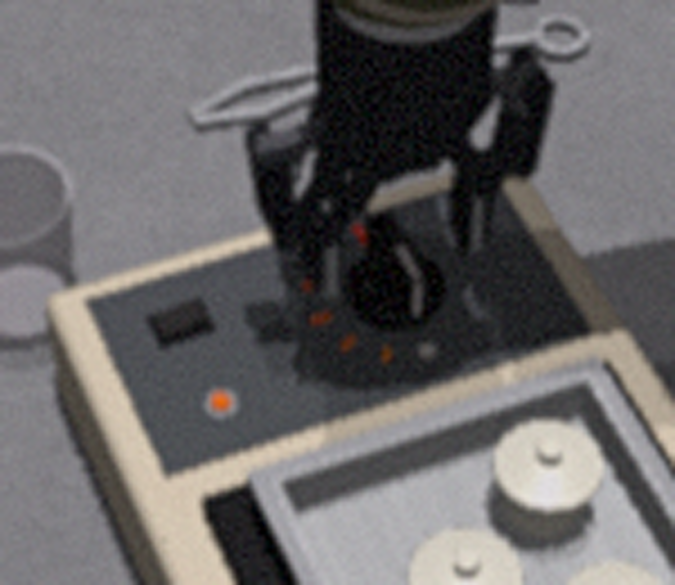

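The fingers straddle the bar at about (300,270) and (470,230). Now closing.

```bash
python3 -m handwheel '[{"grip":25,"tx":0,"ty":0,"tz":0,"wx":0,"wy":0,"wz":0},{"grip":10,"tx":0,"ty":0,"tz":0,"wx":0,"wy":0,"wz":0},{"grip":8,"tx":0,"ty":0,"tz":0,"wx":0,"wy":0,"wz":0},{"grip":8,"tx":0,"ty":0,"tz":0,"wx":0,"wy":0,"wz":0},{"grip":8,"tx":0,"ty":0,"tz":0,"wx":0,"wy":0,"wz":0},{"grip":8,"tx":0,"ty":0,"tz":0,"wx":0,"wy":0,"wz":0},{"grip":8,"tx":0,"ty":0,"tz":0,"wx":0,"wy":0,"wz":0},{"grip":8,"tx":0,"ty":0,"tz":0,"wx":0,"wy":0,"wz":0}]' 30;python3 -c "
from h import *
y=-.163;hx=np.array([np.cos(y),np.sin(y),0])
goto([454.7,-50.3,100],hx);print(sense()['wrist_torque'])"
```

```text
time_s: 10.4
eef_pos: [455.3, -49.9, 101.3]
ee_rot: [-0.457, 0.456, -0.539, 0.541]
force: [1.0, 0.7, 5.4]
grip_width: 0.156
t 10.4 pos [455.3 -49.9 101.3] F [1.  0.7 5.4] g 0.156 j [-0.37  0.32  1.86  0.    0.95 -0.2 ]
R
 [[-0.166  0.002  0.986]
 [-0.986 -0.001 -0.166]
 [ 0.    -1.     0.002]]
shift tool [ 0.5  1.3 -0.5]
turn wy -0.004 level rotvec [-0.002  0.     0.   ]
[0.07876473 0.0295687  0.03790777]
```

```bash
python3 -m handwheel '[{"grip":8,"tx":0,"ty":-1,"tz":0,"wx":0,"wy":0.05,"wz":0},{"grip":8,"tx":0,"ty":0,"tz":0,"wx":0,"wy":0.1,"wz":0},{"grip":8,"tx":0,"ty":0,"tz":0,"wx":0,"wy":0.1,"wz":0},{"grip":8,"tx":0,"ty":0,"tz":0,"wx":0,"wy":0.1,"wz":0},{"grip":8,"tx":0,"ty":0,"tz":0,"wx":0,"wy":0.1,"wz":0},{"grip":8,"tx":0,"ty":0,"tz":0,"wx":0,"wy":0.1,"wz":0},{"grip":8,"tx":0,"ty":0,"tz":0,"wx":0,"wy":0.1,"wz":0},{"grip":8,"tx":0,"ty":0,"tz":0,"wx":0,"wy":0.1,"wz":0},{"grip":8,"tx":0,"ty":0,"tz":0,"wx":0,"wy":0.1,"wz":0},{"grip":8,"tx":0,"ty":0,"tz":0,"wx":0,"wy":0.1,"wz":0}]' 40;python3 -c "
from h import *
y=-.163;hx=np.array([np.cos(y),np.sin(y),0])
goto([454.7,-50.3,100],hx);print(sense()['wrist_torque'])"
```

```text
time_s: 11.23
eef_pos: [454.2, -49.1, 101.4]
ee_rot: [0.157, -0.157, 0.69, -0.689]
force: [-0.9, 4.4, 0.4]
grip_width: 0.153
t 11.23 pos [454.2 -49.1 101.4] F [-0.9  4.4  0.4] g 0.153 j [-0.37  0.32  1.86  0.    0.96  0.76]
R
 [[-0.901 -0.001  0.434]
 [-0.434  0.001 -0.901]
 [ 0.    -1.    -0.002]]
shift tool [0.1 1.4 1.3]
turn wy -0.959 level rotvec [0.002 0.    0.   ]
[ 0.69110329  0.24319728 -0.05535527]
```

```bash
python3 -m handwheel '[{"grip":8,"tx":0,"ty":0,"tz":0,"wx":0,"wy":0.1,"wz":0},{"grip":8,"tx":0,"ty":0,"tz":0,"wx":0,"wy":0.1,"wz":0},{"grip":8,"tx":0,"ty":0,"tz":0,"wx":0,"wy":0.1,"wz":0},{"grip":8,"tx":0,"ty":0,"tz":0,"wx":0,"wy":0.1,"wz":0},{"grip":8,"tx":0,"ty":0,"tz":0,"wx":0,"wy":0.1,"wz":0},{"grip":8,"tx":0,"ty":0,"tz":0,"wx":0,"wy":0.1,"wz":0},{"grip":8,"tx":0,"ty":0,"tz":0,"wx":0,"wy":0.1,"wz":0},{"grip":8,"tx":0,"ty":0,"tz":0,"wx":0,"wy":0.1,"wz":0},{"grip":8,"tx":0,"ty":0,"tz":0,"wx":0,"wy":0.1,"wz":0},{"grip":8,"tx":0,"ty":0,"tz":0,"wx":0,"wy":0.1,"wz":0}]';python3 -m handwheel '[{"grip":8,"tx":0,"ty":0,"tz":0,"wx":0,"wy":0.08,"wz":0},{"grip":8,"tx":0,"ty":0,"tz":0,"wx":0,"wy":0.06,"wz":0},{"grip":8,"tx":0,"ty":0,"tz":0,"wx":0,"wy":0,"wz":0},{"grip":8,"tx":0,"ty":0,"tz":0,"wx":0,"wy":0,"wz":0}]';python3 -c "
from h import *
y=-.163-2.094;hx=np.array([np.cos(y),np.sin(y),0])
goto([454.7,-50.3,100],hx);print(sense()['wrist_torque'])"
```

```text
time_s: 12.07
eef_pos: [454.3, -47.8, 101.4]
ee_rot: [-0.193, 0.192, 0.682, -0.679]
force: [0.4, 12.3, 2.0]
grip_width: 0.154
time_s: 12.4
eef_pos: [454.4, -47.7, 101.4]
ee_rot: [-0.239, 0.238, 0.667, -0.664]
force: [1.2, 13.0, 2.0]
grip_width: 0.151
t 12.4 pos [454.4 -47.7 101.4] F [ 1.2 13.   2. ] g 0.151 j [-0.36  0.32  1.86  0.    0.96  1.89]
R
 [[-0.773 -0.    -0.634]
 [ 0.634  0.004 -0.773]
 [ 0.003 -1.    -0.003]]
shift tool [-1.9  1.4  1.8]
turn wy -0.001 level rotvec [0.003 0.    0.003]
[ 2.32388879 -0.23839683 -0.06394306]
```

```bash
python3 -m handwheel '[{"grip":20,"tx":0,"ty":0,"tz":0,"wx":0,"wy":0,"wz":0},{"grip":30,"tx":0,"ty":0,"tz":0,"wx":0,"wy":0,"wz":0},{"grip":50,"tx":0,"ty":0,"tz":0,"wx":0,"wy":0,"wz":0},{"grip":50,"tx":0,"ty":0,"tz":0,"wx":0,"wy":0,"wz":0},{"grip":50,"tx":0,"ty":-10,"tz":0,"wx":0,"wy":0,"wz":0},{"grip":50,"tx":0,"ty":-20,"tz":0,"wx":0,"wy":0,"wz":0},{"grip":50,"tx":0,"ty":-25,"tz":0,"wx":0,"wy":0,"wz":0},{"grip":50,"tx":0,"ty":-25,"tz":0,"wx":0,"wy":0,"wz":0},{"grip":50,"tx":0,"ty":-25,"tz":0,"wx":0,"wy":0,"wz":0},{"grip":50,"tx":0,"ty":-25,"tz":0,"wx":0,"wy":0,"wz":0}]';python3 -c "
from h import *
goto([300,-250,300])"
```

```text
time_s: 13.23
eef_pos: [454.5, -49.9, 233.0]
ee_rot: [0.238, -0.238, -0.666, 0.666]
force: [-0.2, -0.3, -0.7]
grip_width: 0.587
t 13.23 pos [454.5 -49.9 233. ] F [-0.2 -0.3 -0.7] g 0.587 j [-0.37  0.16  1.69  0.    1.29  1.89]
R
 [[-0.773  0.001 -0.634]
 [ 0.634 -0.    -0.774]
 [-0.001 -1.    -0.   ]]
shift tool [ -7.4 -67.1 252.7]
```

Now move the arm aside to look.

```bash
python3 -m handwheel '[{"grip":50,"tx":0,"ty":-5,"tz":25,"wx":0,"wy":0,"wz":0},{"grip":50,"tx":0,"ty":-5,"tz":25,"wx":0,"wy":0,"wz":0},{"grip":50,"tx":0,"ty":-5,"tz":25,"wx":0,"wy":0,"wz":0},{"grip":50,"tx":0,"ty":-5,"tz":25,"wx":0,"wy":0,"wz":0},{"grip":50,"tx":0,"ty":-5,"tz":25,"wx":0,"wy":0,"wz":0},{"grip":50,"tx":0,"ty":-5,"tz":25,"wx":0,"wy":0,"wz":0},{"grip":50,"tx":0,"ty":-5,"tz":25,"wx":0,"wy":0,"wz":0},{"grip":50,"tx":0,"ty":-5,"tz":25,"wx":0,"wy":0,"wz":0},{"grip":50,"tx":0,"ty":-5,"tz":20,"wx":0,"wy":0,"wz":0},{"grip":50,"tx":0,"ty":0,"tz":0,"wx":0,"wy":0,"wz":0}]';python3 -c "
from h import *
import pickle
a=cap('scene','s8');b=cap('top','t8');pickle.dump((dict(a),dict(b)),open('c8.pkl','wb'))
s=cv2.imread('pics/t8.png');cv2.imwrite('pics/t8z.png',cv2.resize(s[150:340,195:420],None,fx=3.2,fy=3.1,interpolation=cv2.INTER_CUBIC));cv2.imwrite('pics/t8k.png',cv2.resize(s[250:305,335:400],None,fx=8,fy=8,interpolation=cv2.INTER_CUBIC))"
```

```text
time_s: 14.07
eef_pos: [313.8, -222.2, 277.4]
ee_rot: [0.238, -0.24, -0.665, 0.666]
force: [-0.3, 0.6, -0.4]
grip_width: 0.585
```

View pics/t8z.png

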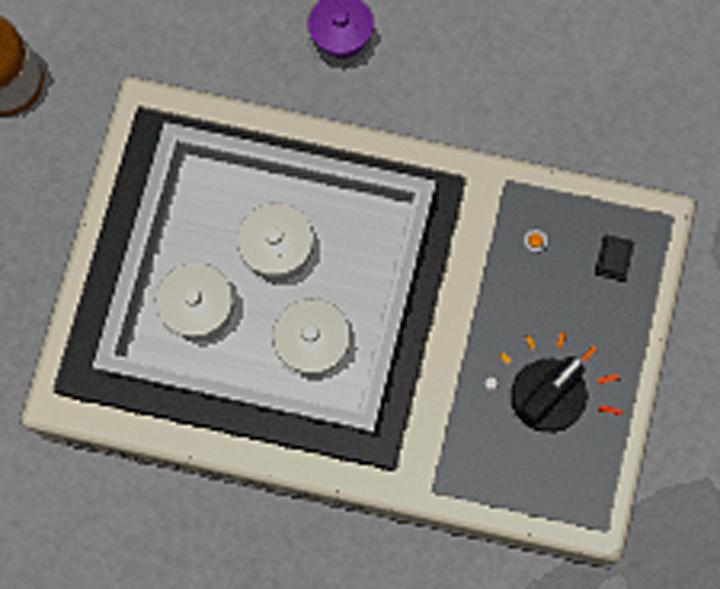

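View pics/s8.png

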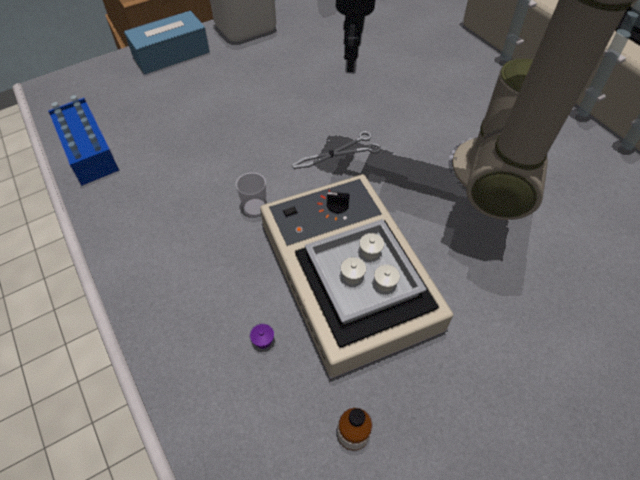

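View pics/t8k.png

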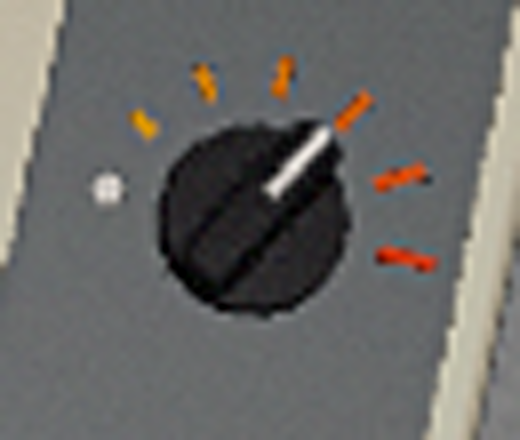

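The marked line points at the fourth tick (knob zoom (325,130) to tick (355,110)). The tray sits inside the dark plate with all three crucibles upright, and the bottle, beaker and tongs haven't moved. Handing in.

```bash
python3 -m handwheel '[{"grip":50,"tx":0,"ty":0,"tz":0,"wx":0,"wy":0,"wz":0},{"grip":50,"tx":0,"ty":0,"tz":0,"wx":0,"wy":0,"wz":0}]'; python3 -c "
from rig import ctrl
print(ctrl.finish_job())"
```

```text
time_s: 14.33
eef_pos: [315.6, -219.3, 276.4]
ee_rot: [-0.237, 0.238, 0.666, -0.666]
force: [-0.7, 0.0, -0.3]
grip_width: 0.588
the job is handed in; nothing more can be done
None
```

The tray of crucibles now stands fully on the heating plate and the heat selector is at step 4. I handed the job in at about 14.3 s of the 61 s allowed.

- **Tray:** I drew it about 70 mm towards the robot with the open fingers behind its far lip. Its lip edges now measure about ±82 mm and ±86 mm from the plate centre. That leaves its base roughly 25 mm inside the plate edge front and back, and about 30 mm at the sides. All three crucibles are upright.
- **Selector:** It started at off. I gripped the bar, turned it 2.094 rad clockwise and let go. The final picture shows its white mark on the fourth tick.
- **Other items:** By eye, the bottle, beaker, tongs and purple crucible have not moved, and the gripper is clear of everything.

Two readings disagreed slightly:
- **Plate and lip heights:** The two-view heights came out 2–8 mm lower than the stated sizes. Nothing depended on that.
- **Side force on the knob:** A side force of about 13 N built up while turning, probably because I had placed the knob's axis 2–3 mm off. It went away on release and was well under the limits.

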